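# Pack the walkabout kit and the tripod kit

## Robot

A 7-joint arm with a two-finger parallel gripper is mounted at the origin on the work surface. World frame = base frame: x ahead of the robot, y to its left, z up, the work surface at z = 0. Lengths are in m, angles in rad, forces in N, time in s.
With the tool pointing down it reaches from about 0.4 to 0.9 m from the base axis. Payload 5.5 kg.
Tool frame: the origin (TCP) lies at the very end of the fingers, on their centre line; the grasp point (between the pads) lies behind it (arm.pinch_z is the z of the grasp point in the tool frame, in m); z points along the fingers, y is the line along which they close (so a half turn about z gives the same grasp; the last joint's range is limited). The gripper opens to 85 mm and grips with 20 to 120 N. Pads are 22 mm wide; open, the fingers measure 114 mm over their backs; the gripper's body (76 mm by 85 mm) begins 54 mm behind the grasp point. The pads swing forward as they close: fully open they stand 13 mm farther back than shut.
Start: joints at [-0.991, 0.501, -0.427, 1.55, 0.221, 1.138, -0.21], TCP at [0.202, 0.618, 0.231] pointing down, gripper open.
Joint ranges: [-2.88, 2.88], [-0.31, 2.03], [-1.54, 1.56], [0.2, 2.42], [-1.41, 4.55], [0.19, 2.02], [-2.57, 2.57]. Speed limits (rad/s): [2.57, 2.57, 3.14, 3.14, 3.14, 3.14, 3.14].

## Interface

Orientations are given as a unit quaternion [w, x, y, z].
In Python, from station import sensors, read_camera, calibration, order, arm gives the robot as it stands.
- The arm moves only by the tool step_arm, never from a script. Its argument "commands" is a list of rows, each a list of 3 entries, a list of its own where there are three numbers: the shift along the world's x, y, z in units of 0.12 m (1.0 is 0.12 m), then the turn, a rotation vector about the world's x, y, z in units of 90 degrees (1.0 is 90 degrees), then the opening, from -1 (shut) to 1 (fully open). In form: [[[tx, ty, tz], [rx, ry, rz], jaw], ...]. A call has exactly 10 rows; each row is the pose to reach, as a shift and turn from the pose commanded when the call began; what a row does not reach only later rows make up. A row lasts 1/12 s, in which the tool goes at most 41.7 mm and 7.16 degrees, less where a joint would pass 70% of its speed; a pose out of reach is approached as far as the arm can. A call with a number of a shift or a turn outside -1 to 1 is refused whole. A call with a gripper value outside its range is refused whole. The fingers move at their own pace and stop on an object; "grip_force" is the grip in N (left out, the last holds). Time passes only in rows, so rows that repeat a pose let the fingers close, or fill a call up. It gives the time, the measured TCP pose, the force, the opening and the grip force at its end, in the units of the state.
- sensors.get_obs(): the state, without advancing time (a new reading comes with each control period).
- read_camera(name): name is "side" or "top" or "wrist"; returns (picture, depth): 480x640x3 uint8, red, green, blue; 480x640 float32, m along the optical axis (not along the pixel's ray), 0 where there is no reading.
- calibration(name): a dict with "fx", "fy", "cx", "cy" (pixels), "rvec" (rotation vector, rad) and "tvec" (3), from world to camera coordinates, as OpenCV has them. Camera axes: x right, y down, z forward; pixel columns grow to the right and rows downward; lengths in m; the calibration is good to about 2 mm. The wrist camera is an equidistant fisheye: a pixel r from the principal point sees the ray r / f radians off the axis. A picture is of the moment at which its call begins: read the wrist's pose just before it. calibration takes no time and is no camera call; for the wrist camera it gives the pose at the moment of the call.
- order.hand_in(): hands the job in; it is judged then, once.
The state is a dict: "clock": time; "joint_pos": joint angles; "joint_velocities": joint speeds; "effort": joint torques, N m; "eef_pos": TCP position; "tool_rot": TCP orientation; "ft_force": force on the tool from outside, world axes, zero at the start; "torque": the same for the moment, N m; "grip_width": finger opening in m; "grip_force": force on a finger pad.
Only numpy, scipy, OpenCV 4.12 (cv2) and the standard library are available. Lean on these libraries where they do the work, as an engineer would, in place of code of your own. Each camera call takes 0.05 s, during which the arm holds its last target. There are 200 camera calls.

## Task

Make up two camera kits in the smoke plastic trays, one thing to a pocket. The two-pocket tray is the walkabout kit: the short zoom lens in its large pocket and a spare battery in its small one; the three-pocket tray is the tripod kit: the rocket blower in its large pocket, and the other battery and the hot shoe level in the two small pockets, either way round. Stand the lens and blower upright and lay the batteries and the level flat as they are now, set the lens down without dropping it, and leave the flat capped pancake lens and the coaster where they are.

Things in the scene. Friction and masses are not known exactly. Their poses are not given: they have to be found in the camera images.
- zoom_lens: short zoom lens, black polycarbonate with a ribbed rubber zoom ring and bare front glass on top, standing upright on its rear cap: 58 mm across, 66 mm tall, about 210 g. Origin at the centre of its underside, z up. The zoom ring, 57 mm across, is 29 to 53 mm above the origin.
- blower: blue rocket blower standing upright on four fins (56 mm across the fins), 105 mm tall, about 70 g, firm (it does not squash). Origin at the centre of its underside, z up. Round bulb 50 mm across, widest 38 mm up; above it a straight black stem 14 mm across from 64 to 96 mm above the origin, then a short tapered tip to 105 mm. Gripped from above by the stem.
- level: steel hot shoe level, a small block with a bubble vial on top: 28 mm (its x) by 22 mm (its y) by 22 mm tall, the lowest 5 mm a narrower shoe foot (19 x 18 mm), 40 g. It stands on the foot near the open drawer's front. Origin at the centre of its underside, z up.
- battery_a: camera battery lying flat, dark grey: 52 mm (its x) by 39 mm (its y) by 21 mm tall, 78 g. Origin at the centre of its underside, z up. Identical to battery_b, and they may be used either way round.
- battery_b: the second camera battery, identical to battery_a: 52 mm (x) by 39 mm (y) by 21 mm tall, lying flat. Origin at the centre of its underside.
- tray_two: the two-pocket tray of smoke plastic, fixed to the desk: 169 mm long (its y) by 101 mm wide (its x), walls 3 mm thick and 18 mm high. Origin at the centre of its underside, z up; the pocket floors are 3 mm above it. Both pockets are 95 mm wide inside along x, centred at x = 0. Large pocket: 90 mm along y, centre at y = -36.5 mm. Small pocket: 70 mm along y, centre at y = +46.5 mm.
- tray_three: the three-pocket tray of smoke plastic, fixed to the desk: 242 mm long (its y) by 101 mm wide (its x), walls 3 mm thick and 18 mm high. Origin at the centre of its underside, z up; the pocket floors are 3 mm above it. All pockets are 95 mm wide inside along x, centred at x = 0. Large pocket: 90 mm along y, centre at y = +73 mm. Two small pockets: each 70 mm along y, centres at y = -10 mm and y = -83 mm.
- pancake_lens: flat black pancake lens with its front cap on, 62 mm across and only 26 mm tall, standing among the stock; not wanted in either kit, stays where it is. Origin at the centre of its underside.
- coaster: round ceramic coaster, white with blue rings, 96 mm across, 8 mm thick, loose; stays where it is. Origin at the centre of its underside.
- organizer: smoke plastic drawer organizer with its drawer standing open towards its -x, fixed, not to be worked. Origin on the desk under the middle of the open drawer's front panel, which is 158 mm wide (its y), 4 mm thick, with its top 46 mm above the desk and a pull lip reaching 14 mm further to -x. The open drawer runs 87 mm from the origin to +x, then the housing, 190 mm (x) by 160 mm (y) by 50 mm tall. The level stands beside the drawer's front, on the organizer's -y side.
Not all that is in view belongs to the job. There is more than one size of the level; the one meant has the size given above. Leave any pink or white look-alike of the battery_b alone.

How it is judged:
At the end, for the whole second after the job is handed in: Each thing rests upright (0.12 rad) on its pocket's floor (3 mm), wholly inside it, released and still: lens and a battery in the two-pocket tray, blower, other battery and level in the three-pocket one, lens and blower in large pockets. Pancake lens and coaster moved under 20 mm (x of zoom_lens in the frame of tray_two between -0.02 and 0.02 m and y of zoom_lens in the frame of tray_two between -0.0545 and -0.0185 m and z of zoom_lens in the frame of tray_two between 0.0005 and 0.0065 m and x of blower in the frame of tray_three between -0.022 and 0.022 m and y of blower in the frame of tray_three between 0.053 and 0.093 m and z of blower in the frame of tray_three between 0.0005 and 0.0065 m and (((x of battery_a in the frame of tray_two between -0.031 and 0.031 m and y of battery_a in the frame of tray_two between 0.0275 and 0.0655 m and z of battery_a in the frame of tray_two between 0.0005 and 0.0065 m) and (x of battery_b in the frame of tray_three between -0.031 and 0.031 m and y of battery_b in the frame of tray_three between -0.029 and 0.009 m and z of battery_b in the frame of tray_three between 0.0005 and 0.0065 m) and (x of level in the frame of tray_three between -0.04 and 0.04 m and y of level in the frame of tray_three between -0.11 and -0.056 m and z of level in the frame of tray_three between 0.0005 and 0.0065 m)) or ((x of battery_a in the frame of tray_two between -0.031 and 0.031 m and y of battery_a in the frame of tray_two between 0.0275 and 0.0655 m and z of battery_a in the frame of tray_two between 0.0005 and 0.0065 m) and (x of battery_b in the frame of tray_three between -0.031 and 0.031 m and y of battery_b in the frame of tray_three between -0.102 and -0.064 m and z of battery_b in the frame of tray_three between 0.0005 and 0.0065 m) and (x of level in the frame of tray_three between -0.04 and 0.04 m and y of level in the frame of tray_three between -0.037 and 0.017 m and z of level in the frame of tray_three between 0.0005 and 0.0065 m)) or ((x of battery_b in the frame of tray_two between -0.031 and 0.031 m and y of battery_b in the frame of tray_two between 0.0275 and 0.0655 m and z of battery_b in the frame of tray_two between 0.0005 and 0.0065 m) and (x of battery_a in the frame of tray_three between -0.031 and 0.031 m and y of battery_a in the frame of tray_three between -0.029 and 0.009 m and z of battery_a in the frame of tray_three between 0.0005 and 0.0065 m) and (x of level in the frame of tray_three between -0.04 and 0.04 m and y of level in the frame of tray_three between -0.11 and -0.056 m and z of level in the frame of tray_three between 0.0005 and 0.0065 m)) or ((x of battery_b in the frame of tray_two between -0.031 and 0.031 m and y of battery_b in the frame of tray_two between 0.0275 and 0.0655 m and z of battery_b in the frame of tray_two between 0.0005 and 0.0065 m) and (x of battery_a in the frame of tray_three between -0.031 and 0.031 m and y of battery_a in the frame of tray_three between -0.102 and -0.064 m and z of battery_a in the frame of tray_three between 0.0005 and 0.0065 m) and (x of level in the frame of tray_three between -0.04 and 0.04 m and y of level in the frame of tray_three between -0.037 and 0.017 m and z of level in the frame of tray_three between 0.0005 and 0.0065 m))) and angle between each of zoom_lens, blower, level, battery_a, battery_b's own z axis and vertical below 0.12 rad and linear speed of each of zoom_lens, blower, level, battery_a, battery_b below 0.02 m/s and angular speed of each of zoom_lens, blower, level, battery_a, battery_b below 0.2 rad/s and distance of each of pancake_lens, coaster from where it was at the start of the episode below 0.02 m); the robot touches nothing.
It fails at once if the zoom lens is dropped: it is in free fall more than 18 mm above the desk (height (world z) of zoom_lens above 0.018 m and contact force between anything else and zoom_lens below 0.01 N).
It fails at once if the pancake lens is moved by more than 40 mm (distance of pancake_lens from where it was at the start of the episode above 0.04 m).
It fails at once if the coaster is moved by more than 40 mm (distance of coaster from where it was at the start of the episode above 0.04 m).
It also fails if it takes over 131 s, if anything falls off the work surface, if the arm or the gripper's body presses on something with over 40 N, if the wrist force passes 120 N, or if a joint passes its speed limit or range.

## Working session

There is one attempt and no reset: what is moved stays moved. The work goes in short steps, Python scripts to look and compute and a tool call to move; the robot and the scene stay as the last step left them, time stands still between calls to the robot, and variables do not carry over. Pictures are saved under pics/ and viewed, at most 14 in all, crops included, and the job is handed in when it is done.

Besides the shell and the picture viewer there is one more tool, called after "Emit:" as a command line: name --argument value ..., lists and objects as JSON in quotes. step_arm: Moves the arm, as the interface text tells. Its arguments: {"type":"object","properties":{"commands":{"type":"array","items":{"type":"array"}},"grip_force":{"type":"number"}},"required":["commands"]}

```bash
mkdir -p pics; ls; cat > h.py <<'E'
import numpy as np, cv2
from station import sensors, read_camera, calibration, order, arm
def cloud(name,dep,cal):
    R=cv2.Rodrigues(np.array(cal["rvec"],float))[0];t=np.array(cal["tvec"],float).ravel()
    v,u=np.mgrid[0:480,0:640]
    P=np.stack([(u-cal["cx"])/cal["fx"]*dep,(v-cal["cy"])/cal["fy"]*dep,dep],-1)
    W=(P-t)@R
    W[dep<=0]=np.nan
    return W
def st():
    o=sensors.get_obs()
    print({k:np.round(o[k],4).tolist() for k in("clock","eef_pos","tool_rot","ft_force","grip_width","grip_force","joint_pos")})
    return o
E
python3 - <<'E'
from h import *
st();print(arm.pinch_z)
for n in("top","side"):
    p,d=read_camera(n);c=calibration(n);np.savez(f"{n}0.npz",p=p,d=d)
    R=cv2.Rodrigues(np.array(c["rvec"],float))[0];print(n,c,-R.T@np.array(c["tvec"]).ravel())
    cv2.imwrite(f"pics/{n}0.png",p[...,::-1])
E
```

```text
pics
{'clock': 0.0, 'eef_pos': [0.2023, 0.617, 0.2302], 'tool_rot': [-0.0002, 0.1577, 0.9875, -0.001], 'ft_force': [-0.89, -0.053, 0.6877], 'grip_width': 0.0855, 'grip_force': 0.0, 'joint_pos': [-0.9908, 0.5019, -0.4268, 1.5515, 0.2208, 1.1383, -0.2103]}
-0.0187
top {'fx': 490.33489064998673, 'fy': 490.33489064998673, 'cx': 319.5109285127551, 'cy': 235.98411766176557, 'rvec': array([ 2.11677637, -2.13593241,  0.16032749]), 'tvec': array([0.03525805, 0.50721481, 1.11033491])} [0.31539899 0.01219327 1.17971539]
side {'fx': 526.6739997794854, 'fy': 526.6739997794854, 'cx': 322.7508841366669, 'cy': 232.48284666267315, 'rvec': array([ 0.97132842, -2.26222449,  1.28739484]), 'tvec': array([0.35184053, 0.20293803, 1.00886446])} [-0.28418776  0.7922124   0.68878148]
```

View pics/top0.png

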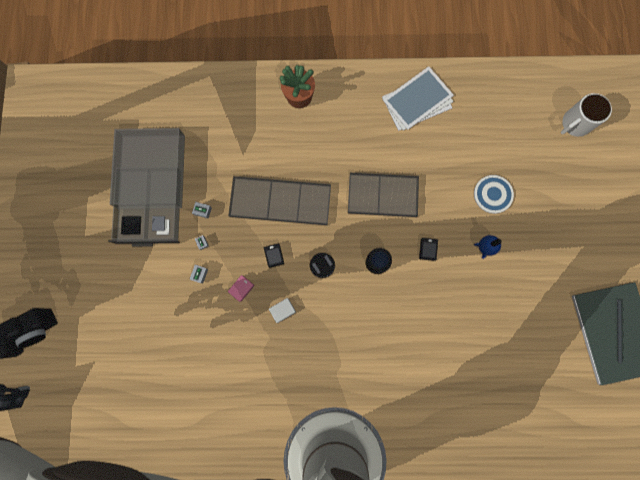

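View pics/side0.png

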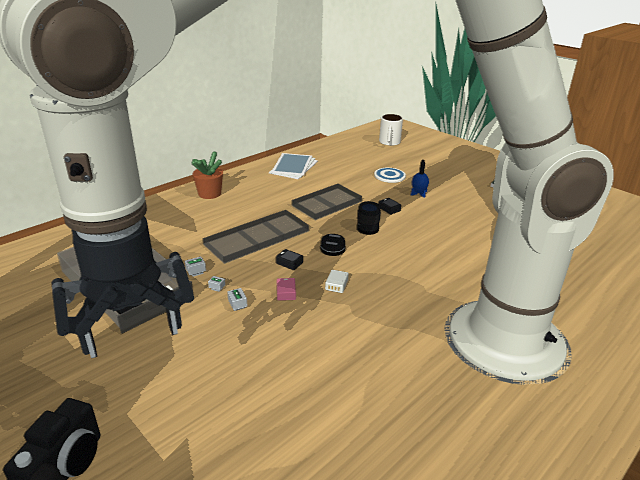

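The top view shows the three-pocket tray at (280,200) and the two-pocket tray at (383,194). The batteries are at (274,255) and (428,249), the pancake at (322,265), the zoom lens at (378,260) and the blower at (489,246). There are three level candidates, at (201,210), (201,242) and (199,273), which I'll tell apart by size.

```bash
cat > seg.py <<'E'
from h import *
def objs(p,d,c,rois,zmin=.006):
    W=cloud("top",d,c)
    for n,(u0,v0,u1,v1) in rois.items():
        S=W[v0:v1,u0:u1].reshape(-1,3);S=S[~np.isnan(S[:,0])]
        S=S[S[:,2]>zmin]
        zt=np.percentile(S[:,2],95);T=S[S[:,2]>max(zmin,zt-.006)]
        for lab,Q in(("all",S),("topface",T)):
            (cx,cy),(w,h),a=cv2.minAreaRect((Q[:,:2]*1000).astype(np.float32))
            print(n,lab,len(Q),"ztop %.4f"%zt,"c",np.round([cx,cy],1),"wh",np.round([w,h],1),"ang %.1f"%a,"mean",np.round(Q.mean(0)*1000,1))
E
python3 - <<'E'
from seg import *
f=np.load("top0.npz");c=calibration("top")
objs(f["p"],f["d"],c,dict(t3=(222,170,338,230),t2=(342,166,426,222),batL=(260,238,290,272),batR=(414,232,444,266),panc=(304,246,342,284),lens=(360,242,398,280),blow=(470,230,510,264),lv1=(189,198,214,221),lv2=(192,232,212,252),lv3=(187,261,212,287),coas=(468,170,522,218)))
p=f["p"][...,::-1]
cv2.imwrite("pics/c0.png",cv2.resize(p[165:295,180:340],None,fx=5,fy=4.6,interpolation=cv2.INTER_CUBIC)[:600,:800])
cv2.imwrite("pics/c1.png",cv2.resize(p[160:280,340:520],None,fx=4.4,fy=4.4,interpolation=cv2.INTER_CUBIC))
E
```

```text
t3 all 799 ztop 0.0197 c [607.  129.2] wh [134.3 250.8] ang 1.1 mean [605.5 132.2  13.7]
t3 topface 479 ztop 0.0197 c [604.4 128.7] wh [242.6 102.5] ang 84.2 mean [604.9 130.   16.8]
t2 all 557 ztop 0.0197 c [ 625.4 -125.3] wh [169.1 123. ] ang 86.2 mean [ 618.2 -126.5   14. ]
t2 topface 335 ztop 0.0197 c [ 616.1 -124.7] wh [169.1 102.5] ang 86.2 mean [ 617.  -125.8   16.9]
batL all 361 ztop 0.0240 c [471.3 133.7] wh [53.9 57.5] ang 14.7 mean [467.6 141.5  19.7]
batL topface 280 ztop 0.0240 c [468.2 141.9] wh [51.7 38.3] ang 13.8 mean [468.2 142.3  20.9]
batR all 379 ztop 0.0237 c [ 480.2 -229.3] wh [40.  52.9] ang 82.3 mean [ 479.2 -227.8   19.4]
batR topface 302 ztop 0.0237 c [ 480.  -228.6] wh [39.  51.7] ang 81.7 mean [ 479.4 -228.6   20.7]
panc all 499 ztop 0.0286 c [444.4  25.2] wh [58. 60.] ang 18.9 mean [443.   25.8  24.2]
panc topface 405 ztop 0.0286 c [444.7  25.7] wh [55.5 55.6] ang 45.1 mean [444.2  26.1  25.5]
lens all 553 ztop 0.0671 c [ 460.1 -109.5] wh [57.6 82.6] ang 74.4 mean [ 447.3 -104.4   58.2]
lens topface 320 ztop 0.0671 c [ 450.2 -106.3] wh [52.7 53.2] ang 88
[... 262 characters left out ...]
] wh [38.9 29.4] ang 74.4 mean [578.5 316.   26.4]
lv1 topface 155 ztop 0.0326 c [580.2 317.9] wh [36.7 28.9] ang 74.1 mean [579.9 317.7  29.3]
lv2 all 128 ztop 0.0251 c [501.2 317. ] wh [28.9 22.7] ang 25.6 mean [500.3 315.6  19.8]
lv2 topface 85 ztop 0.0251 c [500.5 316.3] wh [27.3 22. ] ang 21.3 mean [500.3 316.3  22.2]
lv3 all 224 ztop 0.0328 c [423.3 317.5] wh [40.2 43.8] ang 85.1 mean [423.7 317.9  27. ]
lv3 topface 148 ztop 0.0328 c [424.4 320.1] wh [27.9 36.2] ang 71.5 mean [423.9 320.2  29.7]
coas all 783 ztop 0.0112 c [ 615.2 -397.2] wh [97.1 94.1] ang 80.2 mean [ 614.2 -395.9    8.1]
coas topface 783 ztop 0.0112 c [ 615.2 -397.2] wh [97.1 94.1] ang 80.2 mean [ 614.2 -395.9    8.1]
```

View pics/c0.png

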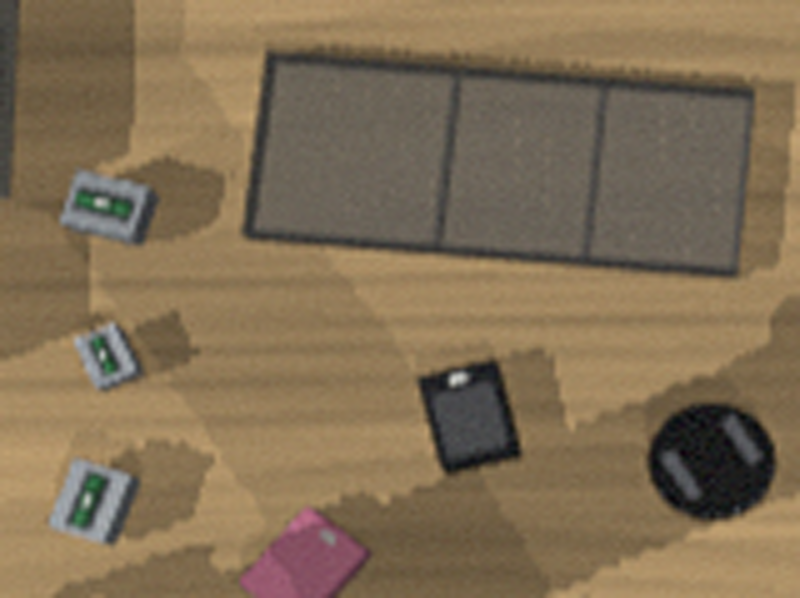

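View pics/c1.png

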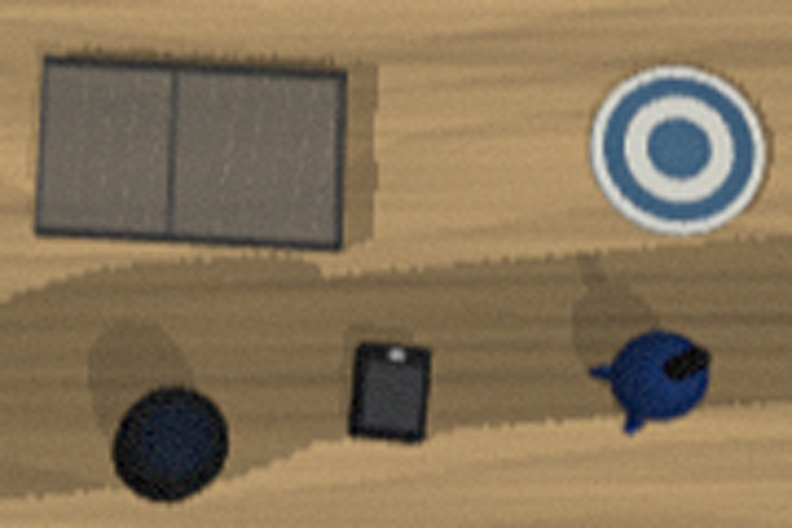

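The level meant is the middle one at crop (107,355): 27×22 mm, about 22 mm tall, yaw ≈ 22°, and clear of the drawer. The heights match the given sizes with a bias of about +2 mm. The tray pocket layout shows that both trays' y axes run along world +y. I'll move to the level first.

Emit:
step_arm --commands '[[[0.14,-0.14,0],[0,0,-0.04],0.2],[[0.28,-0.28,0],[0,0,-0.08],0.2],[[0.42,-0.42,0],[0,0,-0.12],0.2],[[0.56,-0.56,0],[0,0,-0.16],0.2],[[0.7,-0.7,0],[0,0,-0.2],0.2],[[0.83,-0.84,0],[0,0,-0.24],0.2],[[0.83,-0.84,0],[0,0,-0.27],0.2],[[0.83,-0.84,0],[0,0,-0.27],0.2],[[0.83,-0.84,0],[0,0,-0.27],0.2],[[0.83,-0.84,0],[0,0,-0.27],0.2]]'

```text
clock: 0.93
eef_pos: [0.3009, 0.5176, 0.2312]
tool_rot: [-0.0, 0.361, 0.933, -0.0]
ft_force: [-0.5, -0.3, -0.7]
grip_width: 0.0511
grip_force: 0.0
```

Emit:
step_arm --commands '[[[0.14,-0.14,0],[0,0,-0.04],0.2],[[0.28,-0.28,0],[0,0,-0.08],0.2],[[0.42,-0.42,0],[0,0,-0.12],0.2],[[0.56,-0.56,0],[0,0,-0.16],0.2],[[0.7,-0.7,0],[0,0,-0.2],0.2],[[0.83,-0.84,0],[0,0,-0.24],0.2],[[0.83,-0.84,0],[0,0,-0.28],0.2],[[0.83,-0.84,0],[0,0,-0.28],0.2],[[0.83,-0.84,0],[0,0,-0.28],0.2],[[0.83,-0.84,0],[0,0,-0.28],0.2]]'

```text
clock: 1.77
eef_pos: [0.4008, 0.417, 0.2313]
tool_rot: [-0.0, 0.555, 0.832, 0.0]
ft_force: [-0.3, 0.2, -0.4]
grip_width: 0.0514
grip_force: 0.0
```

Emit:
step_arm --commands '[[[0.14,-0.14,-0.1],[0,0,0],0.2],[[0.28,-0.28,-0.25],[0,0,0],0.2],[[0.42,-0.42,-0.4],[0,0,0],0.2],[[0.56,-0.56,-0.55],[0,0,0],0.2],[[0.7,-0.7,-0.7],[0,0,0],0.2],[[0.82,-0.84,-0.8],[0,0,0],0.2],[[0.82,-0.84,-0.88],[0,0,0],0.2],[[0.82,-0.84,-0.9],[0,0,0],0.2],[[0.82,-0.84,-0.9],[0,0,0],0.2],[[0.82,-0.84,-0.9],[0,0,0],0.2]]'

```text
clock: 2.6
eef_pos: [0.499, 0.3174, 0.1237]
tool_rot: [-0.001, 0.555, 0.832, 0.0]
ft_force: [-0.5, 0.7, 0.2]
grip_width: 0.0514
grip_force: 0.0
```

```bash
python3 - <<'E'
from h import *
st();print(arm.pinch_z)
p,d=read_camera("wrist");c=calibration("wrist");np.savez("w0.npz",p=p,d=d,r=c["rvec"],t=c["tvec"])
print(c);cv2.imwrite("pics/w0.png",p[...,::-1])
E
```

```text
{'clock': 2.6, 'eef_pos': [0.499, 0.3174, 0.1237], 'tool_rot': [-0.0005, 0.5553, 0.8316, 0.0005], 'ft_force': [-0.4527, 0.6637, 0.1734], 'grip_width': 0.0514, 'grip_force': 0.0, 'joint_pos': [-0.5076, 0.4916, -0.1337, 1.7999, 0.0818, 0.8549, -0.286]}
-0.0187
{'fx': 371.64829954431775, 'fy': 371.64829954431775, 'cx': 323.6445639083456, 'cy': 232.40828626863325, 'rvec': array([-2.76644844, -0.55148685, -0.09109548]), 'tvec': array([-0.58277535,  0.09117041,  0.31173935])}
```

View pics/w0.png

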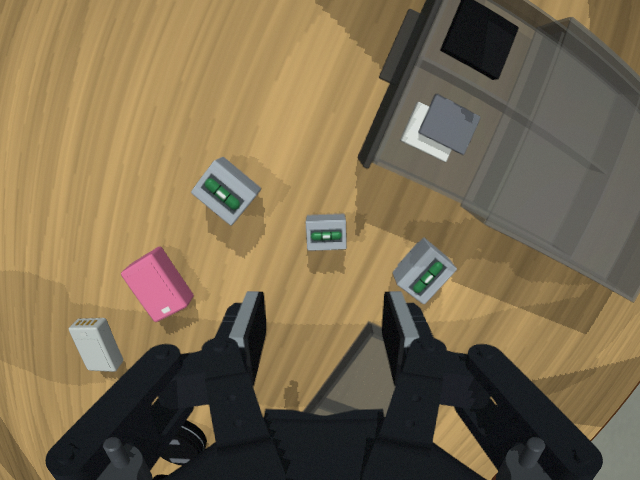

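The wrist view shows the level at (326,235) between the fingers with its long axis along the closing line, and the drawer corner at (370,160) is clear. Descending and gripping.

Emit:
step_arm --commands '[[[0,0,-0.15],[0,0,0],0.2],[[0,0,-0.35],[0,0,0],0.2],[[0,0,-0.55],[0,0,0],0.2],[[0,0,-0.75],[0,0,0],0.2],[[0,0,-0.9],[0,0,0],0.2],[[0,0,-0.97],[0,0,0],0.2],[[0,0,-0.99],[0,0,0],0.2],[[0,0,-0.99],[0,0,0],0.2],[[0,0,-0.99],[0,0,0],-0.5],[[0,0,-0.99],[0,0,0],-0.8]]' --grip_force 40

```text
clock: 3.48
eef_pos: [0.5011, 0.3162, 0.0061]
tool_rot: [0.0, 0.557, 0.831, 0.001]
ft_force: [0.0, 0.6, 4.9]
grip_width: 0.0283
grip_force: 8.3
```

Emit:
step_arm --commands '[[[0,0,0],[0,0,0],-1],[[0,0,0],[0,0,0],-1],[[0,0,0],[0,0,0],-1],[[0,0,0],[0,0,0],-1],[[0,0,0.1],[0,0,0],-1],[[0,0,0.25],[0,0,0],-1],[[0,0,0.4],[0,0,0],-1],[[0,0,0.5],[0,0,0],-1],[[0,0,0.55],[0,0,0],-1],[[0,0,0.55],[0,0,0],-1]]'

```text
clock: 4.32
eef_pos: [0.5013, 0.3158, 0.0726]
tool_rot: [0.001, 0.557, 0.831, 0.002]
ft_force: [0.4, -0.1, -0.2]
grip_width: 0.0267
grip_force: 39.5
```

```bash
python3 - <<'E'
from h import *
st();print(arm.pinch_z)
E
```

```text
{'clock': 4.3167, 'eef_pos': [0.5013, 0.3158, 0.0726], 'tool_rot': [0.0007, 0.5568, 0.8307, 0.0015], 'ft_force': [0.3885, -0.1073, -0.2359], 'grip_width': 0.0267, 'grip_force': 39.5006, 'joint_pos': [-0.5123, 0.5636, -0.1238, 1.8247, 0.0967, 0.7557, -0.2976]}
-0.0187
```

Level gripped. Carrying it to t3's middle pocket.

Emit:
step_arm --commands '[[[0.07,-0.14,0],[0,0,-0.04],-1],[[0.15,-0.28,0],[0,0,-0.08],-1],[[0.22,-0.42,0],[0,0,-0.12],-1],[[0.29,-0.56,0],[0,0,-0.16],-1],[[0.36,-0.7,0],[0,0,-0.2],-1],[[0.43,-0.82,0],[0,0,-0.24],-1],[[0.5,-0.94,0],[0,0,-0.28],-1],[[0.52,-1.0,0],[0,0,-0.316],-1],[[0.52,-1.0,0],[0,0,-0.316],-1],[[0.52,-1.0,0],[0,0,-0.316],-1]]'

```text
clock: 5.15
eef_pos: [0.5628, 0.1945, 0.0704]
tool_rot: [-0.0, 0.744, 0.668, -0.0]
ft_force: [0.7, 0.8, -0.7]
grip_width: 0.0271
grip_force: 39.5
```

Emit:
step_arm --commands '[[[0.07,-0.14,0],[0,0,0],-1],[[0.14,-0.28,0],[0,0,0],-1],[[0.21,-0.42,0],[0,0,0],-1],[[0.28,-0.56,0],[0,0,0],-1],[[0.33,-0.64,0],[0,0,0],-1],[[0.33,-0.645,-0.05],[0,0,0],-1],[[0.33,-0.645,-0.15],[0,0,0],-1],[[0.33,-0.645,-0.25],[0,0,0],-1],[[0.33,-0.645,-0.3],[0,0,0],-1],[[0.33,-0.645,-0.3],[0,0,0],-1]]'

```text
clock: 5.98
eef_pos: [0.5992, 0.1192, 0.0316]
tool_rot: [-0.002, 0.743, 0.669, -0.002]
ft_force: [-0.6, 0.1, -1.3]
grip_width: 0.0271
grip_force: 39.5
```

Emit:
step_arm --commands '[[[0,0,-0.06],[0,0,0],-1],[[0,0,-0.12],[0,0,0],-1],[[0,0,-0.18],[0,0,0],-1],[[0,0,-0.21],[0,0,0],-1],[[0,0,-0.225],[0,0,0],-1],[[0,0,-0.225],[0,0,0],-1],[[0,0,-0.225],[0,0,0],-0.3],[[0,0,-0.225],[0,0,0],0.1],[[0,0,-0.225],[0,0,0],0.2],[[0,0,-0.225],[0,0,0],0.2]]'

```text
clock: 6.82
eef_pos: [0.602, 0.1178, 0.0072]
tool_rot: [-0.0, 0.744, 0.669, -0.0]
ft_force: [0.0, 0.7, 0.2]
grip_width: 0.0512
grip_force: 0.0
```

```bash
python3 - <<'E'
from h import *
st()
E
```

```text
{'clock': 6.8167, 'eef_pos': [0.602, 0.1178, 0.0072], 'tool_rot': [-0.0, 0.7437, 0.6685, -0.0001], 'ft_force': [0.0345, 0.6706, 0.2237], 'grip_width': 0.0512, 'grip_force': 0.0, 'joint_pos': [-0.2472, 0.6903, 0.0135, 1.7856, -0.0139, 0.666, -0.3322]}
```

Emit:
step_arm --commands '[[[0,0,0.1],[0,0,0],0.2],[[0,0,0.25],[0,0,0],0.2],[[0,0,0.45],[0,0,0],0.4],[[0,0,0.6],[0,0,0.04],1],[[-0.1,0.02,0.7],[0,0,0.08],1],[[-0.25,0.05,0.7],[0,0,0.12],1],[[-0.4,0.08,0.7],[0,0,0.16],1],[[-0.55,0.11,0.7],[0,0,0.2],1],[[-0.7,0.14,0.7],[0,0,0.223],1],[[-0.8,0.16,0.7],[0,0,0.223],1]]'

```text
clock: 7.65
eef_pos: [0.5043, 0.1374, 0.0921]
tool_rot: [-0.0, 0.615, 0.789, -0.0]
ft_force: [0.2, 0.4, -0.7]
grip_width: 0.0858
grip_force: 0.0
```

Emit:
step_arm --commands '[[[-0.15,0.02,0],[0,0,0],1],[[-0.28,0.04,0],[0,0,0],1],[[-0.31,0.04,0],[0,0,0],1],[[-0.315,0.04,0],[0,0,0],1],[[-0.315,0.04,0],[0,0,0],1],[[-0.315,0.04,0],[0,0,0],1],[[-0.315,0.04,-0.05],[0,0,0],1],[[-0.315,0.04,-0.15],[0,0,0],1],[[-0.315,0.04,-0.25],[0,0,0],1],[[-0.315,0.04,-0.3],[0,0,0],1]]'

```text
clock: 8.48
eef_pos: [0.4682, 0.1414, 0.054]
tool_rot: [-0.0, 0.616, 0.788, -0.001]
ft_force: [0.3, 0.2, -0.7]
grip_width: 0.0854
grip_force: 0.0
```

```bash
python3 - <<'E'
from h import *
st()
p,d=read_camera("wrist");cv2.imwrite("pics/w1.png",p[...,::-1])
p,d=read_camera("top");objs=None
from seg import objs
objs(p,d,calibration("top"),dict(pocket=(276,185,298,215)),.012)
E
```

```text
{'clock': 8.4833, 'eef_pos': [0.4682, 0.1414, 0.054], 'tool_rot': [-0.0004, 0.616, 0.7877, -0.0006], 'ft_force': [0.3228, 0.1811, -0.725], 'grip_width': 0.0854, 'grip_force': 0.0, 'joint_pos': [-0.28, 0.456, -0.0813, 2.0822, 0.0627, 0.6071, -0.1613]}
pocket all 133 ztop 0.4313 c [550.9  95.8] wh [143.9  39. ] ang 18.3 mean [587.6 114.1  63. ]
pocket topface 12 ztop 0.4313 c [481.1  90.6] wh [8.9 2.8] ang 3.4 mean [480.3  91.  431.7]
```

View pics/w1.png

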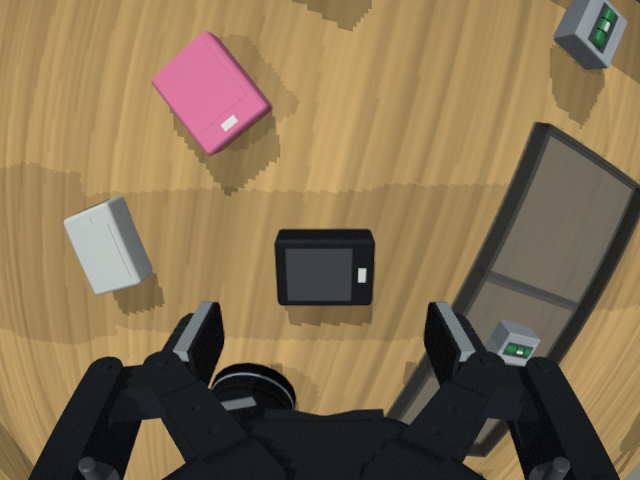

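The wrist view shows the battery square between the fingers at (325,265) and the level standing in its pocket at (515,340).

Emit:
step_arm --commands '[[[0,0,-0.1],[0,0,0],1],[[0,0,-0.2],[0,0,0],1],[[0,0,-0.3],[0,0,0],1],[[0,0,-0.38],[0,0,0],1],[[0,0,-0.42],[0,0,0],1],[[0,0,-0.43],[0,0,0],1],[[0,0,-0.43],[0,0,0],0.4],[[0,0,-0.43],[0,0,0],0],[[0,0,-0.43],[0,0,0],0],[[0,0,-0.43],[0,0,0],0]]'

```text
clock: 9.42
eef_pos: [0.4689, 0.1421, 0.0047]
tool_rot: [0.0, 0.616, 0.788, 0.001]
ft_force: [-0.8, 0.2, 4.9]
grip_width: 0.0511
grip_force: 42.2
```

Emit:
step_arm --commands '[[[0,0,0],[0,0,0],-1],[[0,0,0],[0,0,0],-1],[[0,0,0],[0,0,0],-1],[[0,0,0.1],[0,0,0],-1],[[0,0,0.25],[0,0,0],-1],[[0,0,0.4],[0,0,0],-1],[[0,0,0.5],[0,0,0],-1],[[0,0,0.55],[0,0,0],-1],[[0,0,0.55],[0,0,0],-1],[[0,0,0.55],[0,0,0],-1]]'

```text
clock: 10.25
eef_pos: [0.4682, 0.1418, 0.0699]
tool_rot: [0.0, 0.616, 0.788, 0.0]
ft_force: [-0.3, -0.3, -1.1]
grip_width: 0.0513
grip_force: 42.1
```

```bash
python3 - <<'E'
from h import *
st()
E
```

```text
{'clock': 10.25, 'eef_pos': [0.4682, 0.1418, 0.0699], 'tool_rot': [0.0001, 0.6158, 0.7879, 0.0002], 'ft_force': [-0.3333, -0.3479, -1.1105], 'grip_width': 0.0513, 'grip_force': 42.0857, 'joint_pos': [-0.2775, 0.4263, -0.085, 2.0774, 0.0589, 0.6397, -0.1582]}
```

Emit:
step_arm --commands '[[[0.12,-0.09,0],[0,0,-0.04],-1],[[0.24,-0.18,0],[0,0,-0.08],-1],[[0.36,-0.27,0],[0,0,-0.12],-1],[[0.48,-0.36,0],[0,0,-0.16],-1],[[0.6,-0.45,0],[0,0,-0.2],-1],[[0.72,-0.54,0],[0,0,-0.22],-1],[[0.84,-0.63,0],[0,0,-0.22],-1],[[0.95,-0.71,0],[0,0,-0.22],-1],[[1.0,-0.75,0],[0,0,-0.22],-1],[[1.0,-0.75,0],[0,0,-0.22],-1]]'

```text
clock: 11.08
eef_pos: [0.5888, 0.0499, 0.0688]
tool_rot: [0.0, 0.743, 0.669, -0.001]
ft_force: [-0.1, 0.0, -0.8]
grip_width: 0.0511
grip_force: 42.1
```

Emit:
step_arm --commands '[[[0.065,-0.05,0],[0,0,0],-1],[[0.065,-0.05,0],[0,0,0],-1],[[0.065,-0.05,-0.05],[0,0,0],-1],[[0.065,-0.05,-0.15],[0,0,0],-1],[[0.065,-0.05,-0.25],[0,0,0],-1],[[0.065,-0.05,-0.35],[0,0,0],-1],[[0.065,-0.05,-0.42],[0,0,0],-1],[[0.065,-0.05,-0.48],[0,0,0],-1],[[0.065,-0.05,-0.51],[0,0,0],-1],[[0.065,-0.05,-0.52],[0,0,0],-1]]'

```text
clock: 11.92
eef_pos: [0.5948, 0.0459, 0.0077]
tool_rot: [-0.001, 0.742, 0.67, -0.001]
ft_force: [-9.7, 0.0, 20.2]
grip_width: 0.051
grip_force: 44.4
```

Emit:
step_arm --commands '[[[0,0,0],[0,0,0],-1],[[0,0,0],[0,0,0],-1],[[0,0,0],[0,0,0],0.35],[[0,0,0],[0,0,0],0.35],[[0,0,0],[0,0,0],0.35],[[0,0,0],[0,0,0],0.35],[[0,0,0.1],[0,0,0],0.35],[[0,0,0.3],[0,0,0],0.35],[[0,0,0.5],[0,0,0],0.5],[[0,0,0.7],[0,0,0],1]]'

```text
clock: 12.75
eef_pos: [0.5959, 0.0458, 0.0929]
tool_rot: [-0.0, 0.742, 0.67, -0.0]
ft_force: [0.0, 0.3, 0.6]
grip_width: 0.0743
grip_force: 0.0
```

```bash
python3 - <<'E'
from h import *
st()
E
```

```text
{'clock': 12.75, 'eef_pos': [0.5959, 0.0458, 0.0929], 'tool_rot': [-0.0001, 0.7421, 0.6703, -0.0001], 'ft_force': [0.0486, 0.3167, 0.5654], 'grip_width': 0.0743, 'grip_force': 0.0, 'joint_pos': [-0.1376, 0.5395, 0.0208, 1.8036, -0.0149, 0.7989, -0.211]}
```

Emit:
step_arm --commands '[[[0,-0.15,0.03],[0,0,0],1],[[-0.05,-0.3,0.06],[0,0,0],1],[[-0.1,-0.45,0.06],[0,0,0],1],[[-0.16,-0.6,0.06],[0,0,0],1],[[-0.22,-0.75,0.06],[0,0,0],1],[[-0.28,-0.88,0.06],[0,0,0],1],[[-0.32,-1.0,0.06],[0,0,0],1],[[-0.32,-1.0,0.06],[0,0,0],1],[[-0.32,-1.0,0.06],[0,0,0],1],[[-0.32,-1.0,0.06],[0,0,0],1]]'

```text
clock: 13.58
eef_pos: [0.5584, -0.0729, 0.0993]
tool_rot: [0.0, 0.742, 0.671, 0.001]
ft_force: [-0.9, 0.5, -0.3]
grip_width: 0.0854
grip_force: 0.0
```

Emit:
step_arm --commands '[[[-0.08,-0.15,0],[0,0,0],1],[[-0.16,-0.3,0],[0,0,0],1],[[-0.24,-0.45,0],[0,0,0],1],[[-0.32,-0.6,0],[0,0,0],1],[[-0.4,-0.75,0],[0,0,0],1],[[-0.48,-0.88,0],[0,0,-0.02],1],[[-0.55,-1.0,0],[0,0,-0.025],1],[[-0.6,-1.0,0],[0,0,-0.025],1],[[-0.64,-1.0,0],[0,0,-0.025],1],[[-0.65,-1.0,0],[0,0,-0.025],1]]'

```text
clock: 14.42
eef_pos: [0.4792, -0.1926, 0.0986]
tool_rot: [-0.001, 0.755, 0.656, 0.0]
ft_force: [0.2, 0.2, 0.2]
grip_width: 0.0852
grip_force: 0.0
```

Emit:
step_arm --commands '[[[0,-0.15,0],[0,0,0],1],[[0,-0.25,0],[0,0,0],1],[[0,-0.285,-0.05],[0,0,0],1],[[0,-0.285,-0.15],[0,0,0],1],[[0,-0.285,-0.25],[0,0,0],1],[[0,-0.285,-0.35],[0,0,0],1],[[0,-0.285,-0.4],[0,0,0],1],[[0,-0.285,-0.4],[0,0,0],1],[[0,-0.285,-0.4],[0,0,0],1],[[0,-0.285,-0.4],[0,0,0],1]]'

```text
clock: 15.25
eef_pos: [0.4799, -0.2282, 0.0507]
tool_rot: [0.0, 0.755, 0.656, 0.0]
ft_force: [0.5, 1.0, -0.4]
grip_width: 0.0855
grip_force: 0.0
```

```bash
python3 - <<'E'
from h import *
st()
p,d=read_camera("wrist");cv2.imwrite("pics/w2.png",p[...,::-1])
E
```

```text
{'clock': 15.25, 'eef_pos': [0.4799, -0.2282, 0.0507], 'tool_rot': [0.0, 0.755, 0.6557, 0.0001], 'ft_force': [0.4624, 1.0492, -0.41], 'grip_width': 0.0855, 'grip_force': 0.0, 'joint_pos': [0.3358, 0.5148, 0.0709, 1.9872, -0.0585, 0.6413, 0.304]}
```

View pics/w2.png

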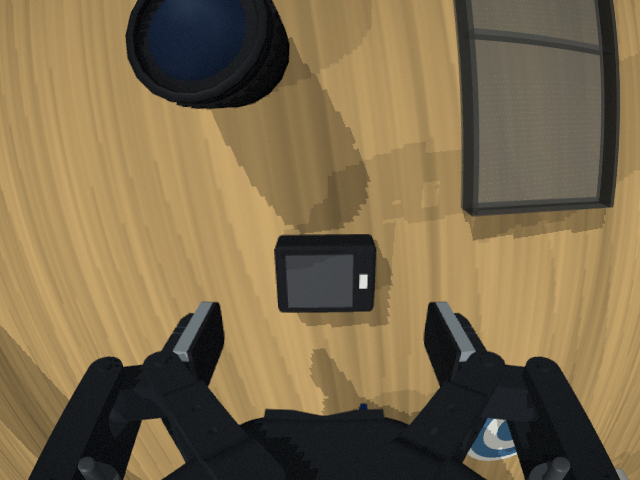

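The battery is centred and square at (325,272), so I'll grip and lift it.

Emit:
step_arm --commands '[[[0,0,-0.1],[0,0,0],1],[[0,0,-0.2],[0,0,0],1],[[0,0,-0.3],[0,0,0],1],[[0,0,-0.35],[0,0,0],1],[[0,0,-0.38],[0,0,0],1],[[0,0,-0.387],[0,0,0],1],[[0,0,-0.387],[0,0,0],0.4],[[0,0,-0.387],[0,0,0],0],[[0,0,-0.387],[0,0,0],0],[[0,0,-0.387],[0,0,0],-1]]'

```text
clock: 16.13
eef_pos: [0.4802, -0.2286, 0.005]
tool_rot: [0.001, 0.755, 0.656, 0.0]
ft_force: [-0.4, 0.2, 2.1]
grip_width: 0.051
grip_force: 42.3
```

Emit:
step_arm --commands '[[[0,0,0],[0,0,0],-1],[[0,0,0],[0,0,0],-1],[[0,0,0],[0,0,0],-1],[[0,0,0.1],[0,0,0],-1],[[0,0,0.25],[0,0,0],-1],[[0,0,0.4],[0,0,0],-1],[[0,0,0.5],[0,0,0],-1],[[0,0,0.55],[0,0,0],-1],[[0,0,0.55],[0,0,0],-1],[[0,0,0.55],[0,0,0],-1]]'

```text
clock: 16.97
eef_pos: [0.4796, -0.2283, 0.0704]
tool_rot: [0.0, 0.755, 0.656, 0.0]
ft_force: [-0.4, 0.2, -0.9]
grip_width: 0.051
grip_force: 42.0
```

Emit:
step_arm --commands '[[[0.12,0.13,0],[0,0,0.01],-1],[[0.24,0.26,0],[0,0,0.02],-1],[[0.36,0.39,0],[0,0,0.03],-1],[[0.48,0.52,0],[0,0,0.04],-1],[[0.6,0.65,0],[0,0,0.047],-1],[[0.72,0.78,0],[0,0,0.047],-1],[[0.84,0.91,0],[0,0,0.047],-1],[[0.93,1.0,0],[0,0,0.047],-1],[[0.93,1.0,0],[0,0,0.047],-1],[[0.93,1.0,0],[0,0,0.047],-1]]'

```text
clock: 17.8
eef_pos: [0.5908, -0.1076, 0.0692]
tool_rot: [-0.001, 0.73, 0.684, -0.001]
ft_force: [-0.8, -1.1, -0.8]
grip_width: 0.0508
grip_force: 41.9
```

```bash
python3 - <<'E'
from h import *
st()
E
```

```text
{'clock': 17.8, 'eef_pos': [0.5908, -0.1076, 0.0692], 'tool_rot': [-0.0007, 0.7297, 0.6837, -0.0006], 'ft_force': [-0.8121, -1.0609, -0.8337], 'grip_width': 0.0508, 'grip_force': 41.9387, 'joint_pos': [0.1022, 0.5788, 0.0435, 1.8051, -0.0345, 0.7601, 0.0986]}
```

Emit:
step_arm --commands '[[[0.12,0.12,0],[0,0,0],-1],[[0.235,0.243,0],[0,0,0],-1],[[0.235,0.243,-0.05],[0,0,0],-1],[[0.235,0.243,-0.15],[0,0,0],-1],[[0.235,0.243,-0.25],[0,0,0],-1],[[0.235,0.243,-0.35],[0,0,0],-1],[[0.235,0.243,-0.43],[0,0,0],-1],[[0.235,0.243,-0.48],[0,0,0],-1],[[0.235,0.243,-0.505],[0,0,0],-1],[[0.235,0.243,-0.515],[0,0,0],-1]]'

```text
clock: 18.63
eef_pos: [0.6182, -0.0797, 0.008]
tool_rot: [-0.001, 0.731, 0.683, -0.001]
ft_force: [-7.4, 0.3, 11.3]
grip_width: 0.0511
grip_force: 43.3
```

Emit:
step_arm --commands '[[[0,0,0],[0,0,0],-1],[[0,0,0],[0,0,0],-1],[[0,0,0],[0,0,0],0.35],[[0,0,0],[0,0,0],0.35],[[0,0,0],[0,0,0],0.35],[[0,0,0],[0,0,0],0.35],[[0,0,0.1],[0,0,0],0.35],[[0,0,0.3],[0,0,0],0.35],[[0,0,0.5],[0,0,0],0.5],[[0,0,0.7],[0,0,0],1]]'

```text
clock: 19.47
eef_pos: [0.6193, -0.0792, 0.094]
tool_rot: [-0.0, 0.73, 0.683, -0.0]
ft_force: [0.2, 0.4, 0.8]
grip_width: 0.0742
grip_force: 0.0
```

```bash
python3 - <<'E'
from h import *
st()
E
```

```text
{'clock': 19.4667, 'eef_pos': [0.6193, -0.0792, 0.094], 'tool_rot': [-0.0001, 0.7304, 0.683, -0.0001], 'ft_force': [0.2125, 0.4255, 0.8455], 'grip_width': 0.0742, 'grip_force': 0.0, 'joint_pos': [0.051, 0.5773, 0.0445, 1.734, -0.0329, 0.8312, 0.0434]}
```

Emit:
step_arm --commands '[[[-0.05,0,0.1],[0,0,0],1],[[-0.15,-0.02,0.2],[0,0,0],1],[[-0.3,-0.04,0.2],[0,0,0],1],[[-0.45,-0.07,0.2],[0,0,0],1],[[-0.6,-0.1,0.2],[0,0,0],1],[[-0.75,-0.12,0.2],[0,0,0],1],[[-0.88,-0.14,0.2],[0,0,0],1],[[-1.0,-0.16,0.2],[0,0,0],1],[[-1.0,-0.16,0.2],[0,0,0],1],[[-1.0,-0.16,0.2],[0,0,0],1]]'

```text
clock: 20.3
eef_pos: [0.4996, -0.0986, 0.1175]
tool_rot: [0.001, 0.731, 0.683, 0.0]
ft_force: [1.8, 0.6, -0.1]
grip_width: 0.0852
grip_force: 0.0
```

Emit:
step_arm --commands '[[[-0.1,-0.02,0],[0,0,0],1],[[-0.2,-0.04,0],[0,0,0],1],[[-0.3,-0.065,0],[0,0,0],1],[[-0.38,-0.065,0],[0,0,0],1],[[-0.41,-0.065,0],[0,0,0],1],[[-0.41,-0.065,0],[0,0,0],1],[[-0.41,-0.065,-0.03],[0,0,0],1],[[-0.41,-0.065,-0.08],[0,0,0],1],[[-0.41,-0.065,-0.1],[0,0,0],1],[[-0.41,-0.065,-0.1],[0,0,0],1]]'

```text
clock: 21.13
eef_pos: [0.45, -0.1059, 0.1035]
tool_rot: [-0.001, 0.73, 0.683, -0.0]
ft_force: [-0.3, -0.5, 0.4]
grip_width: 0.0857
grip_force: 0.0
```

```bash
python3 - <<'E'
from h import *
st()
p,d=read_camera("wrist");cv2.imwrite("pics/w3.png",p[...,::-1])
E
```

```text
{'clock': 21.1333, 'eef_pos': [0.45, -0.1059, 0.1035], 'tool_rot': [-0.0006, 0.7302, 0.6832, -0.0004], 'ft_force': [-0.3065, -0.4813, 0.4222], 'grip_width': 0.0857, 'grip_force': 0.0, 'joint_pos': [0.1261, 0.3263, 0.0542, 2.126, -0.0273, 0.6914, 0.1319]}
```

View pics/w3.png

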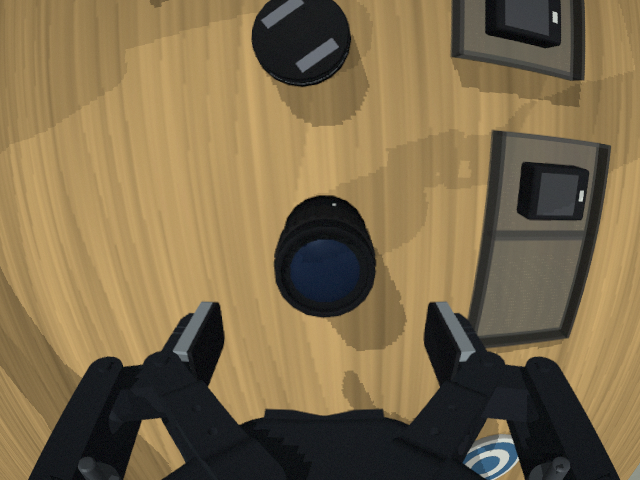

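The lens is centred at (325,265), and both batteries are flat in their pockets at (555,190) and (525,20). Gripping the lens.

Emit:
step_arm --commands '[[[0,0,-0.12],[0,0,0],1],[[0,0,-0.24],[0,0,0],1],[[0,0,-0.36],[0,0,0],1],[[0,0,-0.48],[0,0,0],1],[[0,0,-0.6],[0,0,0],1],[[0,0,-0.68],[0,0,0],1],[[0,0,-0.71],[0,0,0],1],[[0,0,-0.71],[0,0,0],0.8],[[0,0,-0.71],[0,0,0],0.6],[[0,0,-0.71],[0,0,0],0.4]]' --grip_force 50

```text
clock: 22.02
eef_pos: [0.4509, -0.1063, 0.0199]
tool_rot: [0.0, 0.73, 0.683, 0.0]
ft_force: [-0.5, 0.2, 0.8]
grip_width: 0.06
grip_force: 0.0
```

Emit:
step_arm --commands '[[[0,0,0],[0,0,0],0.2],[[0,0,0],[0,0,0],0],[[0,0,0],[0,0,0],-0.5],[[0,0,0],[0,0,0],-1],[[0,0,0],[0,0,0],-1],[[0,0,0.04],[0,0,0],-1],[[0,0,0.1],[0,0,0],-1],[[0,0,0.15],[0,0,0],-1],[[0,0,0.18],[0,0,0],-1],[[0,0,0.18],[0,0,0],-1]]'

```text
clock: 22.85
eef_pos: [0.4511, -0.1064, 0.042]
tool_rot: [0.001, 0.73, 0.683, 0.001]
ft_force: [-0.3, -0.1, -2.3]
grip_width: 0.0557
grip_force: 53.4
```

```bash
python3 - <<'E'
from h import *
st()
E
```

```text
{'clock': 22.85, 'eef_pos': [0.4511, -0.1064, 0.042], 'tool_rot': [0.0008, 0.7304, 0.683, 0.0006], 'ft_force': [-0.3283, -0.1282, -2.3245], 'grip_width': 0.0557, 'grip_force': 53.4067, 'joint_pos': [0.1343, 0.4441, 0.0462, 2.1522, -0.0384, 0.544, 0.1417]}
```

Emit:
step_arm --commands '[[[0.03,-0.01,0.1],[0,0,0],-1],[[0.1,-0.03,0.2],[0,0,0],-1],[[0.2,-0.06,0.28],[0,0,0],-1],[[0.32,-0.1,0.3],[0,0,0],-1],[[0.44,-0.14,0.3],[0,0,0],-1],[[0.56,-0.18,0.3],[0,0,0],-1],[[0.68,-0.22,0.3],[0,0,0],-1],[[0.78,-0.26,0.3],[0,0,0],-1],[[0.85,-0.28,0.3],[0,0,0],-1],[[0.88,-0.29,0.3],[0,0,0],-1]]'

```text
clock: 23.68
eef_pos: [0.5568, -0.1413, 0.0767]
tool_rot: [0.0, 0.73, 0.683, 0.0]
ft_force: [-0.1, 0.8, -1.7]
grip_width: 0.0555
grip_force: 53.7
```

Emit:
step_arm --commands '[[[0.1,-0.03,0],[0,0,0],-1],[[0.2,-0.07,0],[0,0,0],-1],[[0.3,-0.1,0],[0,0,0],-1],[[0.4,-0.14,0],[0,0,0],-1],[[0.46,-0.16,0],[0,0,0],-1],[[0.475,-0.166,0],[0,0,0],-1],[[0.475,-0.166,-0.02],[0,0,0],-1],[[0.475,-0.166,-0.08],[0,0,0],-1],[[0.475,-0.166,-0.15],[0,0,0],-1],[[0.475,-0.166,-0.2],[0,0,0],-1]]'

```text
clock: 24.52
eef_pos: [0.6115, -0.1604, 0.0514]
tool_rot: [-0.001, 0.73, 0.683, -0.001]
ft_force: [0.1, -0.4, -1.7]
grip_width: 0.0559
grip_force: 53.7
```

Emit:
step_arm --commands '[[[0,0,-0.05],[0,0,0],-1],[[0,0,-0.1],[0,0,0],-1],[[0,0,-0.15],[0,0,0],-1],[[0,0,-0.19],[0,0,0],-1],[[0,0,-0.22],[0,0,0],-1],[[0,0,-0.235],[0,0,0],-1],[[0,0,-0.245],[0,0,0],-1],[[0,0,-0.25],[0,0,0],-1],[[0,0,-0.25],[0,0,0],-1],[[0,0,-0.25],[0,0,0],-1]]'

```text
clock: 25.35
eef_pos: [0.6127, -0.1609, 0.0234]
tool_rot: [-0.0, 0.73, 0.683, 0.0]
ft_force: [-2.9, 1.2, 3.1]
grip_width: 0.0558
grip_force: 54.0
```

```bash
python3 - <<'E'
from h import *
st()
E
```

```text
{'clock': 25.35, 'eef_pos': [0.6127, -0.1609, 0.0234], 'tool_rot': [-0.0, 0.7304, 0.683, 0.0], 'ft_force': [-2.8671, 1.1705, 3.1462], 'grip_width': 0.0558, 'grip_force': 54.0321, 'joint_pos': [0.1765, 0.6916, 0.0517, 1.7312, -0.0501, 0.7202, 0.1869]}
```

Lens is on the floor (3 N up). Releasing it and going to the blower.

Emit:
step_arm --commands '[[[0,0,0],[0,0,0],0.2],[[0,0,0],[0,0,0],0.6],[[0,0,0],[0,0,0],1],[[0,0,0],[0,0,0],1],[[0,0,0.05],[0,0,0],1],[[0,0,0.2],[0,0,0],1],[[0,0,0.4],[0,0,0],1],[[0,0,0.6],[0,0,0],1],[[0,0,0.8],[0,0,0],1],[[0,0,1.0],[0,0,0],1]]'

```text
clock: 26.18
eef_pos: [0.613, -0.1609, 0.1445]
tool_rot: [0.0, 0.73, 0.683, 0.0]
ft_force: [0.8, -0.4, -0.1]
grip_width: 0.0851
grip_force: 0.0
```

Emit:
step_arm --commands '[[[-0.08,-0.13,0.05],[0,0,0],0.2],[[-0.16,-0.26,0.1],[0,0,0],0.2],[[-0.24,-0.39,0.1],[0,0,0],0.2],[[-0.32,-0.52,0.1],[0,0,0],0.2],[[-0.4,-0.65,0.1],[0,0,0],0.2],[[-0.48,-0.78,0.1],[0,0,0],0.2],[[-0.55,-0.88,0.1],[0,0,0],0.2],[[-0.6,-0.95,0.1],[0,0,0],0.2],[[-0.6,-0.95,0.1],[0,0,0],0.2],[[-0.6,-0.95,0.1],[0,0,0],0.2]]'

```text
clock: 27.02
eef_pos: [0.5409, -0.2749, 0.155]
tool_rot: [0.0, 0.731, 0.683, 0.0]
ft_force: [-0.5, -0.2, -0.4]
grip_width: 0.0516
grip_force: 0.0
```

Emit:
step_arm --commands '[[[-0.08,-0.13,0],[0,0,0],0.2],[[-0.16,-0.26,0],[0,0,0],0.2],[[-0.24,-0.39,0],[0,0,0],0.2],[[-0.32,-0.52,0],[0,0,0],0.2],[[-0.4,-0.65,0],[0,0,0],0.2],[[-0.48,-0.74,0],[0,0,0],0.2],[[-0.48,-0.76,0],[0,0,0],0.2],[[-0.48,-0.76,0],[0,0,0],0.2],[[-0.48,-0.76,0],[0,0,0],0.2],[[-0.48,-0.76,0],[0,0,0],0.2]]'

```text
clock: 27.85
eef_pos: [0.4849, -0.3641, 0.1548]
tool_rot: [-0.0, 0.729, 0.684, 0.001]
ft_force: [-0.1, 0.4, 0.0]
grip_width: 0.0516
grip_force: 0.0
```

```bash
python3 - <<'E'
from h import *
st()
p,d=read_camera("wrist");cv2.imwrite("pics/w4.png",p[...,::-1])
E
```

```text
{'clock': 27.85, 'eef_pos': [0.4849, -0.3641, 0.1548], 'tool_rot': [-0.0001, 0.7294, 0.6841, 0.0006], 'ft_force': [-0.0594, 0.3758, 0.04], 'grip_width': 0.0516, 'grip_force': 0.0, 'joint_pos': [0.5139, 0.4727, 0.1133, 1.7478, -0.0661, 0.9248, 0.5906]}
```

View pics/w4.png

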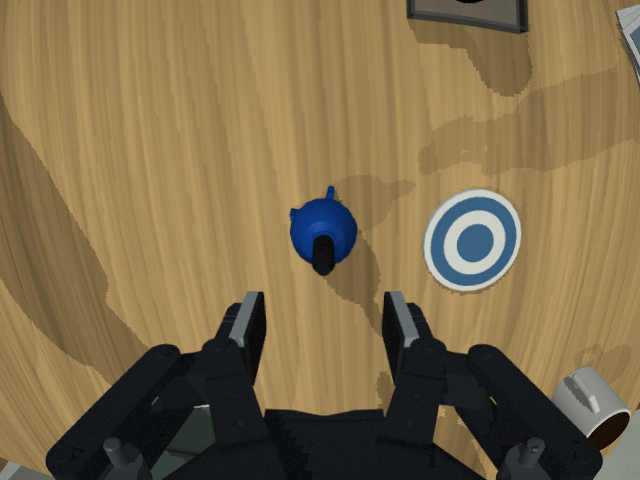

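The blower's stem is centred between the fingers at (323,255) and the coaster is clear. Descending to the stem.

Emit:
step_arm --commands '[[[0,0,-0.12],[0,0,0],0.2],[[0,0,-0.24],[0,0,0],0.2],[[0,0,-0.36],[0,0,0],0.2],[[0,0,-0.48],[0,0,0],0.2],[[0,0,-0.6],[0,0,0],0.2],[[0,0,-0.67],[0,0,0],0.2],[[0,0,-0.7],[0,0,0],0],[[0,0,-0.7],[0,0,0],-0.2],[[0,0,-0.7],[0,0,0],-0.4],[[0,0,-0.7],[0,0,0],-0.5]]' --grip_force 40

```text
clock: 28.73
eef_pos: [0.484, -0.3664, 0.0718]
tool_rot: [0.001, 0.73, 0.683, 0.0]
ft_force: [-0.2, 0.2, -0.6]
grip_width: 0.0212
grip_force: 0.0
```

Emit:
step_arm --commands '[[[0,0,0],[0,0,0],-0.7],[[0,0,0],[0,0,0],-0.9],[[0,0,0],[0,0,0],-1],[[0,0,0],[0,0,0],-1],[[0,0,0],[0,0,0],-1],[[0,0,0.04],[0,0,0],-1],[[0,0,0.12],[0,0,0],-1],[[0,0,0.24],[0,0,0],-1],[[0,0,0.36],[0,0,0],-1],[[0,0,0.48],[0,0,0],-1]]'

```text
clock: 29.57
eef_pos: [0.4828, -0.3659, 0.1292]
tool_rot: [-0.0, 0.73, 0.683, -0.0]
ft_force: [0.3, 0.1, -0.7]
grip_width: 0.0126
grip_force: 39.1
```

```bash
python3 - <<'E'
from h import *
st()
E
```

```text
{'clock': 29.5667, 'eef_pos': [0.4828, -0.3659, 0.1292], 'tool_rot': [-0.0005, 0.7304, 0.683, -0.0002], 'ft_force': [0.3328, 0.0735, -0.6751], 'grip_width': 0.0126, 'grip_force': 39.097, 'joint_pos': [0.5186, 0.5044, 0.1123, 1.7653, -0.0703, 0.8767, 0.5949]}
```

Emit:
step_arm --commands '[[[0,0,0.12],[0,0,0],-1],[[0.02,0.08,0.24],[0,0,0],-1],[[0.05,0.2,0.34],[0,0,0],-1],[[0.08,0.32,0.4],[0,0,0],-1],[[0.11,0.44,0.4],[0,0,0],-1],[[0.14,0.56,0.4],[0,0,0],-1],[[0.17,0.68,0.4],[0,0,0],-1],[[0.2,0.8,0.4],[0,0,0],-1],[[0.22,0.9,0.4],[0,0,0],-1],[[0.24,1.0,0.4],[0,0,0],-1]]'

```text
clock: 30.4
eef_pos: [0.5122, -0.2446, 0.1769]
tool_rot: [-0.0, 0.73, 0.683, 0.0]
ft_force: [0.3, -0.5, -1.4]
grip_width: 0.0129
grip_force: 39.1
```

Emit:
step_arm --commands '[[[0.02,0.1,0],[0,0,0],-1],[[0.05,0.2,0],[0,0,0],-1],[[0.07,0.3,0],[0,0,0],-1],[[0.1,0.4,0],[0,0,0],-1],[[0.12,0.5,0],[0,0,0],-1],[[0.14,0.6,0],[0,0,0],-1],[[0.17,0.7,0],[0,0,0],-1],[[0.19,0.8,0],[0,0,0],-1],[[0.22,0.9,0],[0,0,0],-1],[[0.24,1.0,0],[0,0,0],-1]]'

```text
clock: 31.23
eef_pos: [0.5413, -0.1249, 0.1765]
tool_rot: [0.0, 0.73, 0.683, 0.0]
ft_force: [-0.2, 0.5, -0.4]
grip_width: 0.0126
grip_force: 39.1
```

Emit:
step_arm --commands '[[[0.02,0.1,0],[0,0,0],-1],[[0.05,0.2,0],[0,0,0],-1],[[0.07,0.3,0],[0,0,0],-1],[[0.1,0.4,0],[0,0,0],-1],[[0.12,0.5,0],[0,0,0],-1],[[0.14,0.6,0],[0,0,0],-1],[[0.17,0.7,0],[0,0,0],-1],[[0.19,0.8,0],[0,0,0],-1],[[0.22,0.9,0],[0,0,0],-1],[[0.24,1.0,0],[0,0,0],-1]]'

```text
clock: 32.07
eef_pos: [0.5701, -0.0049, 0.1765]
tool_rot: [0.0, 0.73, 0.683, 0.0]
ft_force: [-0.1, -0.3, 0.2]
grip_width: 0.0124
grip_force: 39.1
```

Emit:
step_arm --commands '[[[0.02,0.1,0],[0,0,0],-1],[[0.05,0.2,0],[0,0,0],-1],[[0.07,0.3,0],[0,0,0],-1],[[0.1,0.4,0],[0,0,0],-1],[[0.12,0.5,0],[0,0,0],-1],[[0.14,0.6,0],[0,0,0],-1],[[0.17,0.7,0],[0,0,0],-1],[[0.19,0.8,0],[0,0,0],-1],[[0.22,0.9,0],[0,0,0],-1],[[0.24,0.95,0],[0,0,0],-1]]'

```text
clock: 32.9
eef_pos: [0.5988, 0.1106, 0.1765]
tool_rot: [-0.0, 0.73, 0.684, 0.0]
ft_force: [-0.0, 0.4, 0.2]
grip_width: 0.0125
grip_force: 39.1
```

Emit:
step_arm --commands '[[[0.03,0.1,0],[0,0,0],-1],[[0.05,0.2,0],[0,0,0],-1],[[0.07,0.3,0],[0,0,0],-1],[[0.09,0.4,0],[0,0,0],-1],[[0.1,0.5,0],[0,0,0],-1],[[0.11,0.6,0],[0,0,0],-1],[[0.115,0.7,0],[0,0,0],-1],[[0.115,0.76,0],[0,0,0],-1],[[0.115,0.777,0],[0,0,0],-1],[[0.115,0.777,0],[0,0,0],-1]]'

```text
clock: 33.73
eef_pos: [0.612, 0.2021, 0.1764]
tool_rot: [-0.0, 0.73, 0.684, -0.0]
ft_force: [-0.3, 0.6, -1.2]
grip_width: 0.0127
grip_force: 39.1
```

```bash
python3 - <<'E'
from h import *
st()
E
```

```text
{'clock': 33.7333, 'eef_pos': [0.612, 0.2021, 0.1764], 'tool_rot': [-0.0001, 0.7299, 0.6835, -0.0], 'ft_force': [-0.2638, 0.5988, -1.2261], 'grip_width': 0.0127, 'grip_force': 39.0967, 'joint_pos': [-0.32, 0.5106, -0.0556, 1.6257, 0.0319, 1.0064, -0.4512]}
```

Emit:
step_arm --commands '[[[0,0,-0.1],[0,0,0],-1],[[0,0,-0.2],[0,0,0],-1],[[0,0,-0.3],[0,0,0],-1],[[0,0,-0.4],[0,0,0],-1],[[0,0,-0.5],[0,0,0],-1],[[0,0,-0.6],[0,0,0],-1],[[0,0,-0.7],[0,0,0],-1],[[0,0,-0.77],[0,0,0],-1],[[0,0,-0.81],[0,0,0],-1],[[0,0,-0.83],[0,0,0],-1]]'

```text
clock: 34.57
eef_pos: [0.6117, 0.201, 0.0757]
tool_rot: [-0.0, 0.73, 0.683, -0.001]
ft_force: [1.2, 0.6, -1.2]
grip_width: 0.0125
grip_force: 39.1
```

Emit:
step_arm --commands '[[[0,0,-0.01],[0,0,0],-1],[[0,0,-0.02],[0,0,0],-1],[[0,0,-0.025],[0,0,0],-1],[[0,0,-0.025],[0,0,0],-1],[[0,0,-0.025],[0,0,0],-1],[[0,0,-0.025],[0,0,0],-1],[[0,0,-0.025],[0,0,0],-1],[[0,0,-0.025],[0,0,0],-1],[[0,0,-0.025],[0,0,0],-1],[[0,0,-0.025],[0,0,0],-1]]'

```text
clock: 35.4
eef_pos: [0.6128, 0.2015, 0.0749]
tool_rot: [0.0, 0.73, 0.683, 0.001]
ft_force: [-0.4, -0.2, 5.8]
grip_width: 0.0125
grip_force: 39.6
```

Contact (5.8 N up). Release, back off upwards and inspect.

Emit:
step_arm --commands '[[[0,0,0],[0,0,0],-0.6],[[0,0,0],[0,0,0],-0.2],[[0,0,0],[0,0,0],0.2],[[0,0,0],[0,0,0],0.2],[[0,0,0],[0,0,0],0.2],[[0,0,0.1],[0,0,0],0.2],[[0,0,0.25],[0,0,0],0.2],[[0,0,0.4],[0,0,0],0.2],[[0,0,0.6],[0,0,0],0.2],[[0,0,0.8],[0,0,0],0.2]]'

```text
clock: 36.23
eef_pos: [0.6119, 0.201, 0.1713]
tool_rot: [-0.0, 0.73, 0.683, -0.0]
ft_force: [0.0, -0.3, 0.3]
grip_width: 0.0517
grip_force: 0.0
```

Emit:
step_arm --commands '[[[-0.1,0,0.15],[0,0,0],0.2],[[-0.2,0.1,0.3],[0,0,0],0.2],[[-0.3,0.2,0.4],[0,0,0],0.2],[[-0.4,0.3,0.5],[0,0,0],0.2],[[-0.5,0.4,0.6],[0,0,0],0.2],[[-0.6,0.55,0.6],[0,0,0],0.2],[[-0.7,0.7,0.6],[0,0,0],0.2],[[-0.8,0.85,0.6],[0,0,0],0.2],[[-0.9,1,0.6],[0,0,0],0.2],[[-1,1,0.6],[0,0,0],0.2]]'

```text
clock: 37.07
eef_pos: [0.4905, 0.3259, 0.243]
tool_rot: [-0.001, 0.729, 0.685, 0.001]
ft_force: [0.4, -0.4, -0.2]
grip_width: 0.0513
grip_force: 0.0
```

Emit:
step_arm --commands '[[[-0.1,0.1,0],[0,0,0.04],0.2],[[-0.2,0.2,0],[0,0,0.08],0.2],[[-0.3,0.3,0],[0,0,0.12],0.2],[[-0.4,0.4,0],[0,0,0.16],0.2],[[-0.5,0.5,0],[0,0,0.2],0.2],[[-0.6,0.6,0],[0,0,0.24],0.2],[[-0.7,0.7,0],[0,0,0.28],0.2],[[-0.8,0.8,0],[0,0,0.3],0.2],[[-0.8,1,0],[0,0,0.3],0.2],[[-0.8,1,0],[0,0,0.3],0.2]]'

```text
clock: 37.9
eef_pos: [0.3939, 0.4461, 0.243]
tool_rot: [-0.001, 0.549, 0.836, 0.002]
ft_force: [0.1, 0.8, 1.1]
grip_width: 0.0515
grip_force: 0.0
```

```bash
python3 - <<'E'
from seg import *
st()
p,d=read_camera("top");c=calibration("top")
cv2.imwrite("pics/top1.png",cv2.resize(p[150:300,180:530,::-1],None,fx=2.28,fy=2.28,interpolation=cv2.INTER_CUBIC))
objs(p,d,c,dict(blow=(236,176,266,220),lev=(275,185,295,215),b3=(300,185,326,216),b2=(355,178,376,210),panc=(304,246,342,284),coas=(468,170,522,218)),.012)
objs(p,d,c,dict(coas=(468,170,522,218)))
objs(p,d,c,dict(lens=(384,165,420,225)),.03)
s,_=read_camera("side");cv2.imwrite("pics/side1.png",cv2.resize(s[140:320,170:450,::-1],None,fx=2.8,fy=2.8))
E
```

```text
{'clock': 37.9, 'eef_pos': [0.3939, 0.4461, 0.243], 'tool_rot': [-0.0011, 0.5489, 0.8359, 0.0018], 'ft_force': [0.1215, 0.76, 1.146], 'grip_width': 0.0515, 'grip_force': 0.0, 'joint_pos': [-0.6833, 0.3696, -0.2652, 1.6893, 0.1041, 1.0933, -0.5703]}
blow all 454 ztop 0.0994 c [610.8 199.2] wh [107.7  71.1] ang 0.8 mean [607.8 197.   50. ]
blow topface 32 ztop 0.0994 c [611.5 199.6] wh [ 9.6 13.2] ang 39.9 mean [611.1 199.4 102. ]
lev all 113 ztop 0.0275 c [601.2 118. ] wh [29.1 21.7] ang 1.0 mean [600.4 118.8  23.4]
lev topface 94 ztop 0.0275 c [601.4 118.8] wh [28.2 19.9] ang 0.5 mean [600.7 119.3  24.4]
b3 all 350 ztop 0.0267 c [603.   52.5] wh [51.7 71.3] ang 89.5 mean [594.3  46.8  22.5]
b3 topface 268 ztop 0.0267 c [593.8  46.2] wh [38.1 52.8] ang 85.1 mean [594.5  46.3  23.6]
b2 all 347 ztop 0.0263 c [618.2 -80.2] wh [39.2 52.1] ang 87.5 mean [617.8 -79.5  22.4]
b2 topface 286 ztop 0.0263 c [618.6 -79.8] wh [38.6 51.4] ang 85.9 mean [618.1 -79.7  23.3]
panc all 486 ztop 0.0287 c [443.8  25.7] wh [57.  57.1] ang 45.1 mean [443.4  25.8  24.8]
panc topface 388 ztop 0.0287 c [444.4  26. ] wh [55.2 55.2] ang 25.6 mean [444.4  25.8  25.9]
coas all 21 ztop 0.0137 c [ 608.7 -391.4] wh [72.5 78.3] ang 29.3 mean [ 614.6 -392.9   12.8]
coas topface 21 ztop 0.0137 c [ 608.7 -391.4] wh [72.5 78.3] ang 29.3 mean [ 614.6 -392.9   12.8]
coas all 774 ztop 0.0113 c [ 614.6 -395. ] wh [94.8 94.1] ang 89.1 mean [ 615.5 -394.6    8.2]
coas topface 774 ztop 0.0113 c [ 614.6 -395. ] wh [94.8 94.1] ang 89.1 mean [ 615.5 -394.6    8.2]
lens all 540 ztop 0.0700 c [ 611.3 -160.2] wh [57.  56.1] ang 10.6 mean [ 608.4 -159.1   62.4]
lens topface 318 ztop 0.0700 c [ 611.9 -161.1] wh [53.7 53.2] ang 79.6 mean [ 611.7 -161.    67.1]
```

View pics/top1.png

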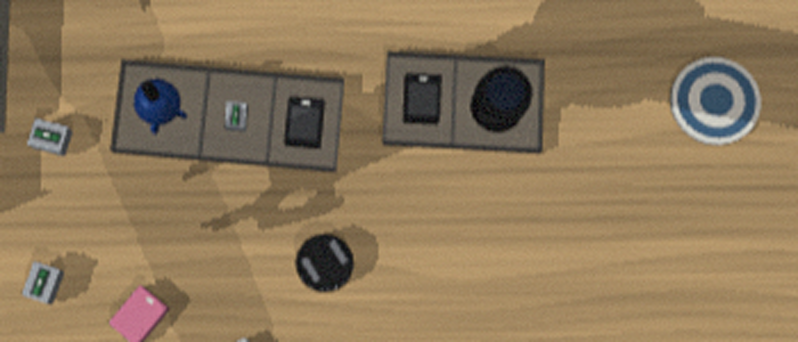

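View pics/side1.png

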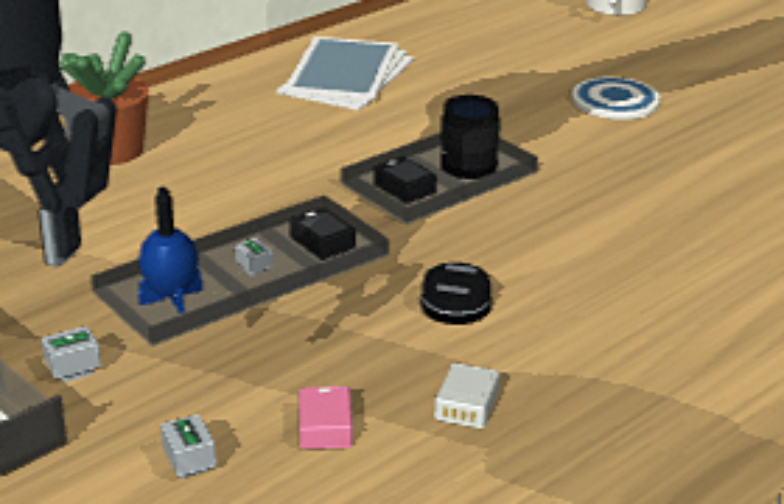

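All five things stand in the right pockets: in the top crop, blower (157,102), level (235,115), batteries (305,122) and (422,98), lens (502,98). Each is within about 3 mm of its pocket centre, with correct heights. The pancake and coaster have not moved.

```bash
python3 -c "
from station import order
print(order.hand_in())"
```

```text
the job is handed in; nothing more can be done
None
```

Both camera kits are made up in their trays and the job is handed in at about 38 s; the last pictures showed every item in its right pocket and the pancake lens and coaster unmoved, though the hand-in returned no verdict.

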